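# Release the left-hand clamp nut and fold the recipe stand down

### The job

Put the recipe stand away: its clamp nut has a left-hand thread, so unscrew it by turning its red lever clockwise (seen from above) until the white line engraved on the lever lines up with the black mark on the yellow pointer. Then, with the nut left at the mark, push the upright board over so that it drops fully flat on the side away from the nut. Leave the jar, biscuit cutter, spatula and rolling pin around the stand where they are.

Things in the scene. Friction and masses are not known exactly. Their poses are not given: they have to be found in the camera images.
- stand: Fixed dark wooden base of the recipe stand, 200 (x) x 370 (y) x 14 high, from y = -180 to +190. Origin at table height under the board's hinge line, which runs along the stand's x, 35 above the table. The nut's upright axis is at x = 0, y = +105 in this frame. The board falls towards the stand's -y.
- recipe_board (a joint): Board hinge. 0 = open: leaning 10 degrees past upright towards the nut (+y), resting there by its weight; growing = tipping towards -y; 1.745 = folded flat, the stop. Over-centre: past about 0.2 it drops by its own weight, slowed by a damper, in about 2 s. About 1 N at the top tips it. Blocked while the nut is clamped (tongue over the foot); free with the white line on the mark.
- board_back (a point): Middle of the back face (the side that looks at the nut) of the light wooden board, 79 along the board from the hinge; 112 above the table when open. The board is 172 wide (along the stand's x, centred), 8 thick, its top edge 154 from the hinge. Push this back at x = +40 to +70 in the stand's frame, clear of the foot.
- board_foot (a point): Point on the top (x = -31, y = 51) of the board's steel foot plate: L-shaped, x from -45 to +10 in the stand's frame for y = 2 to 83, and x from -45 to -18 on to y = 101, its top 25 above the table when the board is open. It is held down by the nut's tongue while clamped, and swings up with the board until it stands upright.
- clamp_nut (a joint): Turn of the clamp nut: 0 = fully tight (stop); growing = CLOCKWISE from above = unscrewing (left-hand thread, rises 8 per turn); stop at 3.3. Starts between 0 and 0.5. Stiff: about 2 to 3 N pushed at 55 from the axis; it stays where it is left. The mark is 1.5 to 2.8 rad of turning away from the start.
- nut_line (a point): On the nut's axis at the lever's top, 54 above the table when tight; x axis along the white line towards the tip. Lever: red bar 14 wide, reaching 70 from the axis, 38 to 54 above the table (up to 4 higher unscrewed). Hub 28 dia, top 56. Dark tongue, reach 43, top 32, points 110 degrees counter-clockwise of the lever.
- nut_tip (a point): End of the white line on the lever's tip, 70 from the nut's axis. The lever sweeps on the side away from the board; it can be pushed by a fingertip on its counter-clockwise flank, about 55 from the axis, the tip about 35 above the table.
- index_collar: Fixed aluminium collar under the nut with a flat yellow pointer, 20 wide and 3 thick, top 17 above the table, reaching 93 from the nut's axis. Origin on the nut's axis, 14 above the table; its x axis points along the pointer, to the black mark. The direction changes from start to start.
- index_mark (a point): Middle of the black mark on the yellow pointer, 83 from the nut's axis, where the white line must point.
- sugar_jar: glass jar with a red cap, 64 dia x 80 tall; bystander beside the stand, on its +x side. Origin at the centre of its underside.
- cutter: steel ring biscuit cutter, 70 dia x 40 tall; bystander off the nut end of the stand. Origin at the centre of its underside.
- scraper: spatula lying flat; bystander beside the stand, on its +x side. Origin at the middle of its length.
- rolling_pin: wooden rolling pin with green ends on two small rests, about 400 long and 62 high; bystander on the right. Origin at the centre of its underside.

How it is judged:
By the outcome, as a careful person would: the job done as asked, in the order asked, and still so for the second after the job is handed in, with the robot touching nothing.
It also fails if it takes over 45 s, if anything falls off the work surface, if the arm or the gripper's body presses on something with over 40 N, if the wrist force passes 120 N, or if a joint passes its speed limit or range.

### The arm

A 6-joint arm with a two-finger parallel gripper is mounted at the origin on the work surface. World frame = base frame: x ahead of the robot, y to its left, z up, the work surface at z = 0. Lengths are in mm, angles in rad, forces in N, time in s.
With the tool pointing down it reaches from about 350 to 875 mm from the base axis. Payload 4.2 kg.
Tool frame: the origin (TCP) lies midway between the tips of the shut fingers; the grasp point (between the pads) lies 19 mm behind it; z points along the fingers, y is the direction in which the jaws open and shut (so a half turn about z gives the same grasp; the last joint's range is limited). The gripper opens to 85 mm and grips with 20 to 120 N. Pads are 22 mm wide; open, the fingers measure 114 mm over their backs; the gripper's body (76 mm by 85 mm) begins 54 mm behind the grasp point. The pads swing forward as they close: fully open they stand 13 mm farther back than shut.
Start: joints at [1.555, 0.385, 0.008, 0, -1.194, -0.259], TCP at [169.565, 601.537, 231.312] pointing down, gripper open.
Joint ranges: [-3.14, 3.14], [-1.21, 2.06], [-1.07, 1.41], [-3.16, 2.05], [-2.99, -0.16], [-3.1, 3.1]. Speed limits (rad/s): [2.79, 2.79, 3.14, 3.14, 3.14, 3.14].

### API

Orientations are given as a unit quaternion [x, y, z, w].
In Python, from bench import arm, eyes, nets gives the robot as it stands.
- The arm moves only by the tool jog_arm, never from a script. Its argument "rows" is a list of rows, each a list of 3 entries, a list of its own where there are three numbers: the shift along the tool's x, y, z in cm, then the turn, a rotation vector about the tool's x, y, z in degrees, then the finger opening in cm, from 0 to 8.54. In form: [[[x, y, z], [ax, ay, az], jaw], ...]. A call has 1 to 10 rows; each row shifts and turns the commanded pose from where the row before left it, along the tool's axes as they then stand; what a row does not reach is not made up. A row lasts 1/8 s, in which the tool goes at most 62.5 mm and 10.7 degrees, less where a joint would pass 70% of its speed; a pose out of reach is approached as far as the arm can. A call with a gripper value outside its range is refused whole. The fingers move at their own pace and stop on an object; the grip force is fixed at half the most. Time passes only in rows, so rows that do not move let the fingers close. It gives the time, the measured TCP pose, the force and the opening at its end, in the units of the state.
- arm.read_state(): the state, without advancing time (a new reading comes with each control period).
- eyes.get_image(name): name is "scene" or "top"; returns the picture (384x512x3 uint8, red, green, blue); there is no depth.
- eyes.camera_model(name): a dict with "K" (3x3 intrinsics, pixels), "rvec" (rotation vector, rad) and "tvec" (3), from world to camera coordinates, as OpenCV has them. Camera axes: x right, y down, z forward; pixel columns grow to the right and rows downward; lengths in mm; the calibration is good to about 2 mm. A picture is of the moment at which its call begins. camera_model takes no time and is no camera call.
- arm.job_done(): hands the job in, once; it reports no verdict.
Trained networks look in the newest picture that a camera, given by its name, has taken for a name from the list of things; names that differ only in an ending like _2 or _b are one class to them, and where a whole thing is asked for, a point or a joint stands for the part that bears it (a point fixed in the world has none). Each returns a list of dicts, best first, with "conf" (0 to 1); they miss things now and then, are a little off and sometimes report something else, mostly with a low value. They report only what shows in the picture. A call takes as long as a camera call.
- nets.boxes_of(camera, name): "position" ([column, row] as shares, 0 to 1, of the picture: columns of its width, rows of its height, amid what is visible of it).
The state is a dict: "clock": time; "joints": joint angles; "joint_vel": joint speeds; "joint_efforts": joint torques, N m; "position": TCP position; "ee_rot": TCP orientation; "contact_force": force on the tool from outside, world axes, zero at the start; "wrist_torque": the same for the moment, N m; "gripper_width": finger opening in mm.
Only numpy, scipy, OpenCV 4.12 (cv2) and the standard library are available. Lean on these libraries where they do the work, as an engineer would, in place of code of your own. Each camera call takes 0.05 s, during which the arm holds its last target.

## Working session

There is one attempt and no reset: what is moved stays moved. The work goes in short steps, Python scripts to look and compute and a tool call to move; the robot and the scene stay as the last step left them, time stands still between calls to the robot, and variables do not carry over. Pictures are saved under pics/ and viewed, and the job is handed in when it is done.

Besides the shell and the picture viewer there is one more tool, called after "Emit:" as name(argument=value, ...) on one line, values as JSON. jog_arm: Moves the arm, as the interface text tells. Its arguments: {"type":"object","properties":{"rows":{"type":"array","items":{"type":"array"}}},"required":["rows"]}

```bash
mkdir -p pics
cat > h.py <<'E'
import numpy as np,cv2
from scipy.spatial.transform import Rotation as R
from bench import arm,eyes,nets
def cam(n):
    c=eyes.camera_model(n);return np.array(c["K"],float),np.array(c["rvec"],float),np.array(c["tvec"],float)
def back(n,px,z):
    K,r,t=cam(n);M=R.from_rotvec(r.ravel()).as_matrix()
    d=M.T@np.linalg.inv(K)@np.array([px[0],px[1],1.]);c=-M.T@t.ravel()
    return c+d*(z-c[2])/d[2]
def proj(n,p):
    K,r,t=cam(n);return cv2.projectPoints(np.array(p,float).reshape(-1,1,3),r,t,K,None)[0].reshape(-1,2)
def snap(n,f):
    im=eyes.get_image(n);cv2.imwrite(f"pics/{f}.png",cv2.cvtColor(im,cv2.COLOR_RGB2BGR));return im
E
python3 - <<'E'
from h import *
for n in("scene","top"):
    im=snap(n,n+"0");
    K,r,t=cam(n);print(n,K[0,0],-R.from_rotvec(r.ravel()).as_matrix().T@t.ravel())
for nm in["nut_tip","index_mark","nut_line","board_back","board_foot","stand","sugar_jar","cutter","index_collar"]:
    for c in("top","scene"):
        d=nets.boxes_of(c,nm)
        print(nm,c,[(round(e["position"][0]*512,1),round(e["position"][1]*384,1),round(e["conf"],2)) for e in d[:2]])
s=arm.read_state();print(s["position"],s["ee_rot"],s["clock"])
E
```

```text
scene 417.48339102264333 [1227.50377943  230.4341102   892.7094705 ]
top 376.64864497236175 [469.51920363 -75.20611839 932.75892295]
nut_tip top [(199.6, 211.7, 0.66)]
nut_tip scene [(315.6, 216.0, 0.67), (301.9, 235.3, 0.54)]
index_mark top [(204.6, 188.9, 0.69), (237.8, 220.6, 0.57)]
index_mark scene [(304.8, 236.1, 0.61)]
nut_line top [(200.8, 211.4, 0.74), (205.2, 186.7, 0.43)]
nut_line scene [(313.2, 214.3, 0.92), (306.4, 236.0, 0.34)]
board_back top [(237.0, 223.1, 0.7)]
board_back scene [(289.6, 189.4, 0.64)]
board_foot top [(235.6, 220.3, 0.7)]
board_foot scene [(286.3, 183.5, 0.61)]
stand top [(244.5, 222.3, 0.58)]
stand scene [(285.6, 205.3, 0.67)]
sugar_jar top [(194.0, 141.9, 0.97)]
sugar_jar scene [(296.4, 270.0, 0.76)]
cutter top [(126.7, 204.5, 0.58)]
cutter scene [(373.4, 242.3, 0.64)]
index_collar top [(205.7, 185.1, 0.58)]
index_collar scene [(302.3, 235.8, 0.58)]
[169.56393303 601.54010908 231.35517425] [ 9.90577998e-01 -1.36949734e-01  8.80860675e-06 -2.21530285e-05] 1.0
```

Run:
```python
import cv2
a=cv2.imread("pics/top0.png");cv2.imwrite("pics/top0c.png",cv2.resize(a[120:300,100:340],None,fx=3.3,fy=3.3,interpolation=cv2.INTER_CUBIC))
a=cv2.imread("pics/scene0.png");cv2.imwrite("pics/scene0c.png",cv2.resize(a[120:300,200:420],None,fx=3.3,fy=3.3,interpolation=cv2.INTER_CUBIC))
```

```text
(no output)
```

View pics/top0.png

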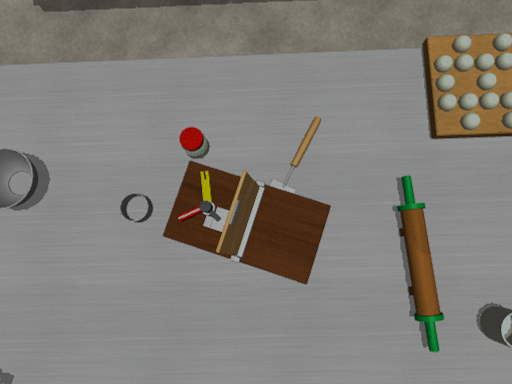

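View pics/top0c.png

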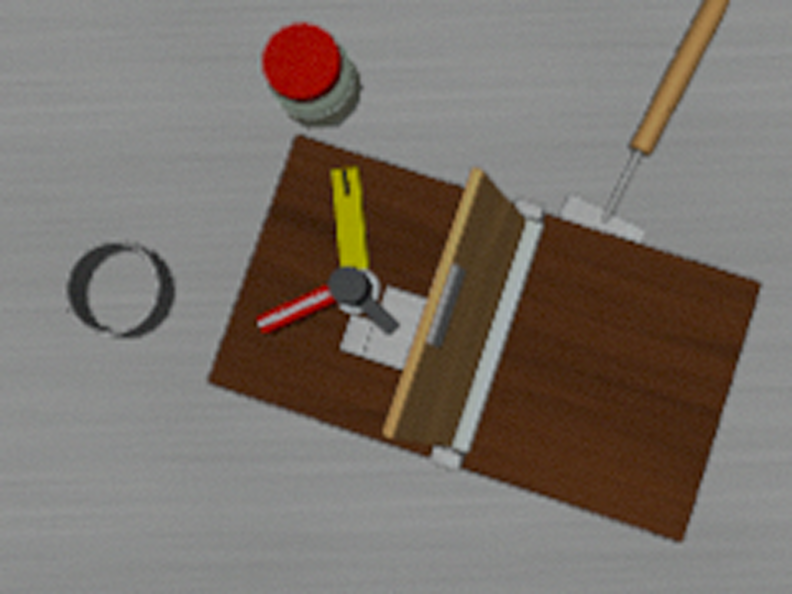

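View pics/scene0c.png

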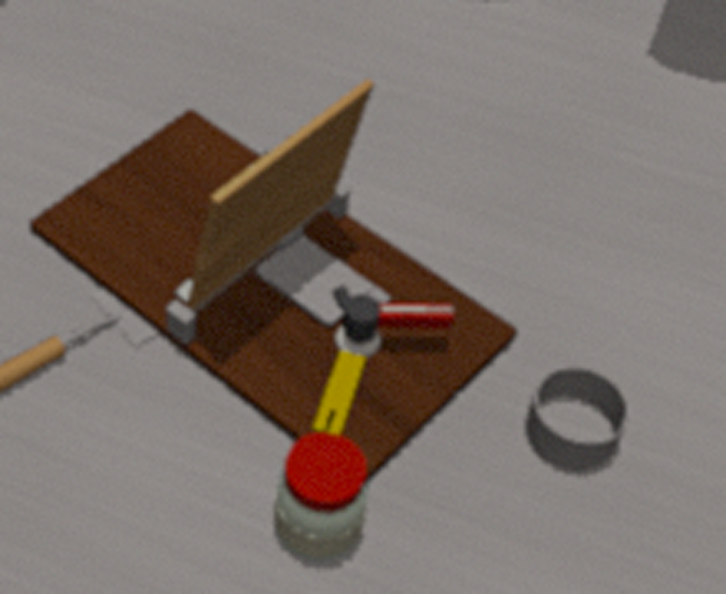

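View pics/scene0.png

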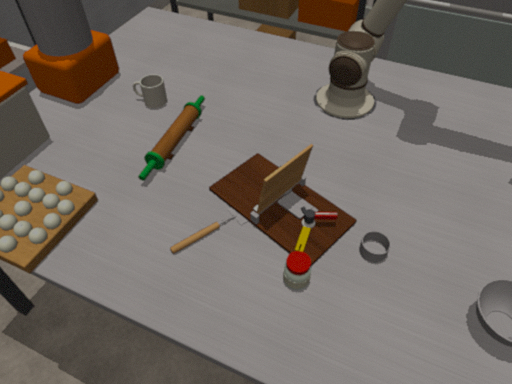

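```bash
cat >> h.py <<'E'
def c2p(p): return (p[0]/3.3+100,p[1]/3.3+120)
E
python3 - <<'E'
from h import *
T=[back("top",c2p(p),14)[:2] for p in[(297,134),(761,284),(682,543),(208,381)]]
for p in T: print(p.round(1))
for i in range(4): print(np.linalg.norm(T[i]-T[(i+1)%4]).round(1))
# stand corners: order TL,TR,BR,BL
L=[(100,190),(100,-180),(-100,-180),(-100,190)]
A=np.array(L,float);B=np.array(T)
a=A-A.mean(0);b=B-B.mean(0)
th=np.arctan2((a[:,0]*b[:,1]-a[:,1]*b[:,0]).sum(),(a*b).sum());Q=np.array([[np.cos(th),-np.sin(th)],[np.sin(th),np.cos(th)]])
o=B.mean(0)-Q@A.mean(0);print("th",th,"o",o,"res",(A@Q.T+o-B).round(1))
w=lambda x,y:(Q@np.array([x,y])+o)
nut=w(0,105);print("nut",nut)
for z,p in((56,(350,284)),):print("hub px",back("top",c2p(p),z))
tip=back("top",c2p((261,324)),54);mk=back("top",c2p((345,183)),17);mk2=back("top",c2p((344,170)),17)
for n,q in(("tip",tip),("mark",mk),("mk2",mk2)):
    d=q[:2]-nut;print(n,q.round(1),np.linalg.norm(d),np.arctan2(d[1],d[0]))
# scene
sp=lambda p:(p[0]/3.3+200,p[1]/3.3+120)
for n,q in(("hub",back("scene",sp((363,303)),56)),("tip",back("scene",sp((453,310)),54)),("mark",back("scene",sp((330,418)),17)),("jar",back("scene",sp((325,455)),80)),("jt",back("top",c2p((302,62)),80)),("cut",back("top",c2p((121,290)),20))):
    d=q[:2]-nut;print(n,q.round(1),np.linalg.norm(d),np.arctan2(d[1],d[0]))
print("push", w(55,30), R.from_quat(arm.read_state()["ee_rot"]).as_matrix().round(3))
E
```

```text
[693.7 116.4]
[ 568.5 -228.5]
[ 382.9 -161.9]
[508.5 182.9]
366.9
197.2
367.0
196.8
th -0.34774657825008726 o [536.69524177 -27.50067513] res [[ 1.8  0.7]
 [ 0.8 -2.3]
 [-1.6 -0.7]
 [-1.   2.3]]
nut [572.47715602  71.21434202]
hub px [572.70342151  69.75292357  56.        ]
tip [546.2 134.   54. ] 68.0529865386569 1.9678759761133675
mark [654.   79.4  17. ] 81.89230108797749 0.10063060582873562
mk2 [664.   80.1  17. ] 91.91992566670584 0.0971902160832226
hub [570.9  74.3  56. ] 3.4623580778251526 2.032935117714038
tip [547.  139.3  54. ] 72.70051263629243 1.9290422981982684
mark [655.1  82.2  17. ] 83.33233298209935 0.13246429433196721
jar [726.  100.5  80. ] 156.30956311077318 0.18871137621052445
jt [730.  99.  80.] 159.93414638929036 0.17452126072219065
cut [577.6 247.2  20. ] 176.04243796038145 1.5419281323811078
push [598.62651197 -18.03929198] [[ 0.962 -0.271  0.   ]
 [-0.271 -0.962  0.   ]
 [ 0.    -0.    -1.   ]]
```

```bash
cat >> h.py <<'E'
NUT=np.array([572.4,70.7])
def P(phi,off,r=55): return NUT+r*np.array([np.cos(phi),np.sin(phi)])+off*np.array([-np.sin(phi),np.cos(phi)])
def yaw(): 
    M=R.from_quat(arm.read_state()["ee_rot"]).as_matrix();return np.arctan2(M[1,0],M[0,0])
def plan(wps,start=None):
    """wps: (x,y,z,yaw,nrows); print rows in cm/deg, rounded, tracking rounded state"""
    s=arm.read_state();p=np.array(s["position"]) if start is None else np.array(start[:3],float);y=yaw() if start is None else start[3]
    rows=[]
    for x,yy,z,w,n in wps:
        for k in range(n,0,-1):
            d=(np.array([x,yy,z])-p)/k;a=(w-y)/k
            tx=np.array([np.cos(y),np.sin(y),0]);ty=np.array([np.sin(y),-np.cos(y),0])
            r=[round(d@tx/10,2),round(d@ty/10,2),round(-d[2]/10,2)];dg=round(-np.degrees(a),1)
            rows.append([r,[0,0,dg],0]);p=p+10*(r[0]*tx+r[1]*ty)-np.array([0,0,10*r[2]]);y-=np.radians(dg)
    for i in range(0,len(rows),10):print(rows[i:i+10])
    print("end",p.round(1),round(y,3));return [*p,y]
E
python3 - <<'E'
from h import *
f=1.96
a=P(f,38);plan([(*a,150,f-np.pi/2,16),(*a,35,f-np.pi/2,4)])
E
```

```text
[[[np.float64(2.92), np.float64(2.39), np.float64(0.51)], [0, 0, np.float64(-2.4)], 0], [[np.float64(2.82), np.float64(2.51), np.float64(0.51)], [0, 0, np.float64(-2.4)], 0], [[np.float64(2.72), np.float64(2.62), np.float64(0.51)], [0, 0, np.float64(-2.4)], 0], [[np.float64(2.6), np.float64(2.73), np.float64(0.51)], [0, 0, np.float64(-2.4)], 0], [[np.float64(2.49), np.float64(2.84), np.float64(0.51)], [0, 0, np.float64(-2.4)], 0], [[np.float64(2.36), np.float64(2.94), np.float64(0.51)], [0, 0, np.float64(-2.4)], 0], [[np.float64(2.24), np.float64(3.04), np.float64(0.51)], [0, 0, np.float64(-2.4)], 0], [[np.float64(2.11), np.float64(3.13), np.float64(0.51)], [0, 0, np.float64(-2.4)], 0], [[np.float64(1.98), np.float64(3.21), np.float64(0.51)], [0, 0, np.float64(-2.4)], 0], [[np.float64(1.84), np.float64(3.3), np.float64(0.51)], [0, 0, np.float64(-2.3)], 0]]
[[[np.float64(1.71), np.float64(3.37), np.float64(0.51)], [0, 0, np.float64(-2.4)], 0], [[np.float64(1.56), np.float64(3.43), np.float64(0.51)], [0, 0, np.float64(-2.3)], 0], [[np.float64(1.43), np.float64(3.49), np.float64(0.5)], [0, 0, np.float64(-2.4)], 0], [[np.float64(1.28), np.float64(3.55), np.float64(0.51)], [0, 0, np.float64(-2.3)], 0], [[np.float64(1.13), np.float64(3.6), np.float64(0.5)], [0, 0, np.float64(-2.4)], 0], [[np.float64(0.99), np.float64(3.65), np.float64(0.51)], [0, 0, np.float64(-2.3)], 0], [[np.float64(-0.0), np.float64(-0.0), np.float64(2.87)], [0, 0, np.float64(-0.0)], 0], [[np.float64(-0.0), np.float64(-0.0), np.float64(2.88)], [0, 0, np.float64(-0.0)], 0], [[np.float64(-0.0), np.float64(-0.0), np.float64(2.87)], [0, 0, np.float64(-0.0)], 0], [[np.float64(-0.0), np.float64(-0.0), np.float64(2.88)], [0, 0, np.float64(-0.0)], 0]]
end [516.4 107.2  35. ] 0.388
```

Emit:
jog_arm(rows=[[[2.9,2.4,0.5],[0,0,-2.4],0],[[2.8,2.5,0.5],[0,0,-2.4],0],[[2.7,2.6,0.5],[0,0,-2.4],0],[[2.6,2.7,0.5],[0,0,-2.4],0],[[2.5,2.8,0.5],[0,0,-2.4],0],[[2.4,2.9,0.5],[0,0,-2.4],0],[[2.2,3.0,0.5],[0,0,-2.4],0],[[2.1,3.1,0.5],[0,0,-2.4],0],[[2.0,3.2,0.5],[0,0,-2.4],0],[[1.8,3.3,0.5],[0,0,-2.4],0]])

```text
clock: 2.25
position: [386.3, 293.7, 181.4]
ee_rot: [0.997, 0.073, 0.0, -0.0]
contact_force: [0.3, -0.2, 0.7]
gripper_width: -0.1
```

Emit:
jog_arm(rows=[[[1.7,3.4,0.5],[0,0,-2.4],0],[[1.6,3.4,0.5],[0,0,-2.4],0],[[1.4,3.5,0.5],[0,0,-2.4],0],[[1.3,3.5,0.5],[0,0,-2.4],0],[[1.1,3.6,0.5],[0,0,-2.3],0],[[1.0,3.6,0.5],[0,0,-2.3],0],[[0,0,0],[0,0,0],0]])

```text
clock: 3.12
position: [516.8, 108.9, 150.8]
ee_rot: [0.981, 0.193, -0.0, 0.0]
contact_force: [0.1, -0.1, 0.4]
gripper_width: 0.0
```

```bash
sed -i 's/round(d@tx\/10,2),round(d@ty\/10,2),round(-d\[2\]\/10,2)/*(round(float(v),2)+0. for v in (d@tx\/10,d@ty\/10,-d[2]\/10))/; s/dg=round(-np.degrees(a),1)/dg=round(float(-np.degrees(a)),1)/' h.py
python3 - <<'E'
from h import *
f=1.96
print(arm.read_state()["position"],yaw(),arm.read_state()["joints"])
a=P(f,38);plan([(*a,120,f-np.pi/2,1),(*a,35,f-np.pi/2,4)])
im=snap("top","top1")
cv2.imwrite("pics/top1c.png",cv2.resize(cv2.cvtColor(im,4)[120:300,100:340],None,fx=3.3,fy=3.3,interpolation=2))
E
```

```text
[516.78468378 108.8981684  150.7633916 ] 0.3883140559920302 [ 5.15145107e-01  2.97448793e-01 -3.43591382e-01  1.43358523e-04
 -9.30665127e-01  1.44387970e+00]
[[[-0.1, 0.14, 3.08], [0, 0, -0.1], 0], [[0.0, 0.0, 2.12], [0, 0, 0.0], 0], [[0.0, 0.0, 2.13], [0, 0, 0.0], 0], [[0.0, 0.0, 2.12], [0, 0, 0.0], 0], [[0.0, 0.0, 2.13], [0, 0, 0.0], 0]]
end [516.4 107.2  35. ] 0.39
```

View pics/top1c.png

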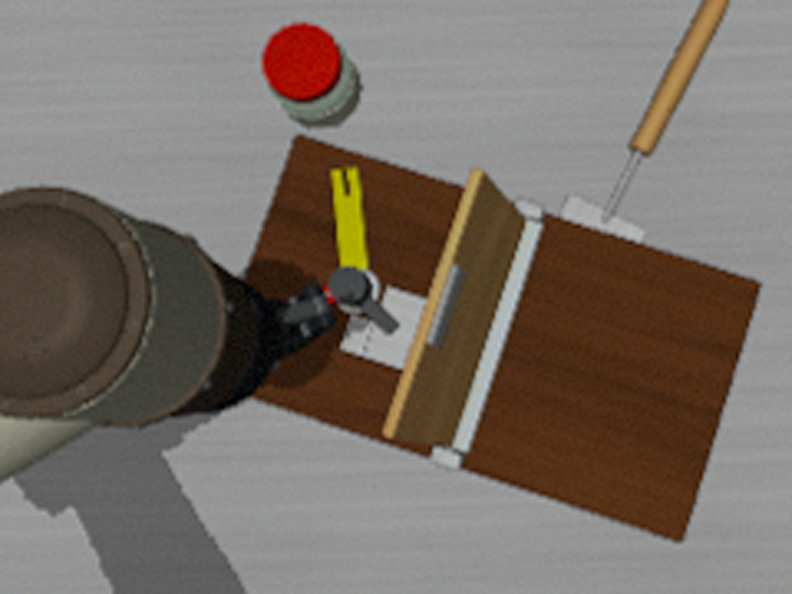

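The gripper is over the lever's left (counter-clockwise) side, with the fingers at crop (310,305), shifted by parallax. Nothing has moved. Descending.

Emit:
jog_arm(rows=[[[-0.1,0.1,3.1],[0,0,0],0],[[0,0,2.5],[0,0,0],0],[[0,0,2.5],[0,0,0],0],[[0,0,2.0],[0,0,0],0],[[0,0,1.4],[0,0,0],0],[[0,0,0],[0,0,0],0]])

```text
clock: 3.92
position: [514.9, 109.6, 35.7]
ee_rot: [0.981, 0.195, -0.001, 0.0]
contact_force: [-0.1, 0.1, -0.0]
gripper_width: 0.0
```

Run:
```python
from h import *
f=1.96
s=arm.read_state();print(s["position"],yaw(),s["contact_force"])
w=[(*P(f,20),35,f-np.pi/2,3)]
e=plan(w)
w=[(*P(x,18),36,x-np.pi/2,1) for x in np.linspace(f,0.5,26)[1:]]
plan(w,e)
im=snap("top","top2")
cv2.imwrite("pics/top2c.png",cv2.resize(cv2.cvtColor(im,4)[120:300,100:340],None,fx=3.3,fy=3.3,interpolation=2))
im=snap("scene","s2")
cv2.imwrite("pics/s2c.png",cv2.resize(cv2.cvtColor(im,4)[120:300,200:420],None,fx=3.3,fy=3.3,interpolation=2))
```

```text
[514.85814264 109.57572991  35.70889245] 0.39269217547731866 [-0.05048539  0.13982899 -0.0088656 ]
[[[0.62, 0.1, 0.02], [0, 0, 0.1], 0], [[0.61, 0.09, 0.03], [0, 0, 0.0], 0], [[0.62, 0.09, 0.02], [0, 0, 0.1], 0]]
end [533. 114.  35.] 0.389
[[[0.52, -0.09, -0.1], [0, 0, 3.3], 0], [[0.33, -0.1, 0.0], [0, 0, 3.4], 0], [[0.32, -0.09, 0.0], [0, 0, 3.3], 0], [[0.32, -0.1, 0.0], [0, 0, 3.4], 0], [[0.33, -0.09, 0.0], [0, 0, 3.3], 0], [[0.32, -0.1, 0.0], [0, 0, 3.4], 0], [[0.33, -0.1, 0.0], [0, 0, 3.3], 0], [[0.32, -0.09, 0.0], [0, 0, 3.4], 0], [[0.33, -0.1, 0.0], [0, 0, 3.3], 0], [[0.32, -0.09, 0.0], [0, 0, 3.4], 0]]
[[[0.32, -0.1, 0.0], [0, 0, 3.3], 0], [[0.33, -0.09, 0.0], [0, 0, 3.4], 0], [[0.32, -0.1, 0.0], [0, 0, 3.3], 0], [[0.33, -0.1, 0.0], [0, 0, 3.3], 0], [[0.32, -0.09, 0.0], [0, 0, 3.4], 0], [[0.32, -0.1, 0.0], [0, 0, 3.3], 0], [[0.33, -0.09, 0.0], [0, 0, 3.4], 0], [[0.32, -0.1, 0.0], [0, 0, 3.3], 0], [[0.33, -0.09, 0.0], [0, 0, 3.4], 0], [[0.32, -0.1, 0.0], [0, 0, 3.3], 0]]
[[[0.32, -0.09, 0.0], [0, 0, 3.4], 0], [[0.33, -0.1, 0.0], [0, 0, 3.3], 0], [[0.32, -0.1, 0.0], [0, 0, 3.4], 0], [[0.33, -0.09, 0.0], [0, 0, 3.3], 0], [[0.32, -0.1, 0.0], [0, 0, 3.4], 0]]
end [612.1 112.9  36. ] -1.072
```

View pics/s2c.png

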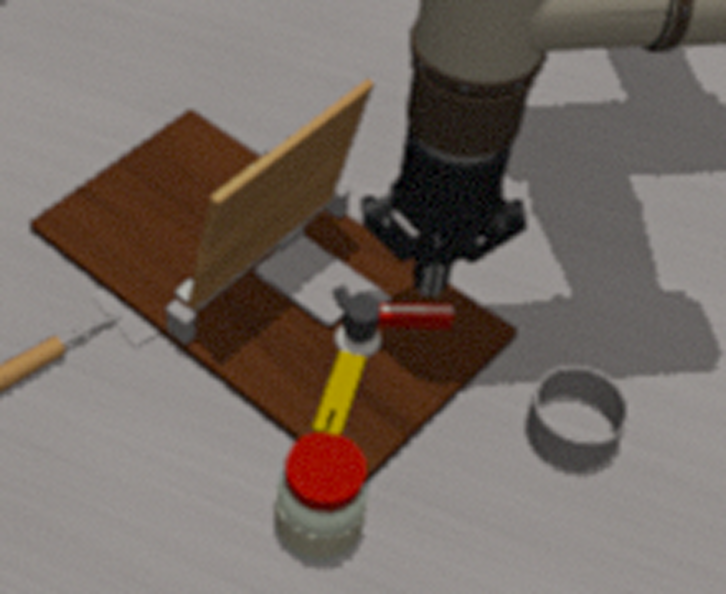

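The closed fingertips are at crop (430,280), just behind the lever at (420,313), and clear of everything. Starting the push.

Emit:
jog_arm(rows=[[[0.6,0.1,0],[0,0,0],0],[[0.6,0.1,0],[0,0,0],0],[[0.6,0.1,0],[0,0,0],0],[[0.5,-0.1,0],[0,0,3.3],0],[[0.33,-0.1,0],[0,0,3.4],0],[[0.32,-0.1,0],[0,0,3.3],0],[[0.32,-0.1,0],[0,0,3.4],0],[[0.33,-0.1,0],[0,0,3.3],0],[[0.32,-0.1,0],[0,0,3.4],0],[[0.33,-0.1,0],[0,0,3.3],0]])

```text
clock: 5.28
position: [554.7, 125.3, 36.2]
ee_rot: [1.0, -0.009, -0.001, 0.001]
contact_force: [-2.1, -0.7, 2.0]
gripper_width: -0.0
```

Run:
```python
from h import *
s=arm.read_state();print(s["position"],yaw(),s["contact_force"],s["wrist_torque"])
d=np.array(s["position"][:2])-NUT;print(np.linalg.norm(d),np.arctan2(d[1],d[0]))
im=snap("scene","s3")
cv2.imwrite("pics/s3c.png",cv2.resize(cv2.cvtColor(im,4)[120:300,200:420],None,fx=3.3,fy=3.3,interpolation=2))
```

```text
[554.6877065  125.2535981   36.20304236] -0.018902614535391046 [-2.09888564 -0.65596589  2.01543889] [-0.10749671  0.75370303 -0.01399424]
57.35695605001435 1.8847359716357988
```

View pics/s3c.png

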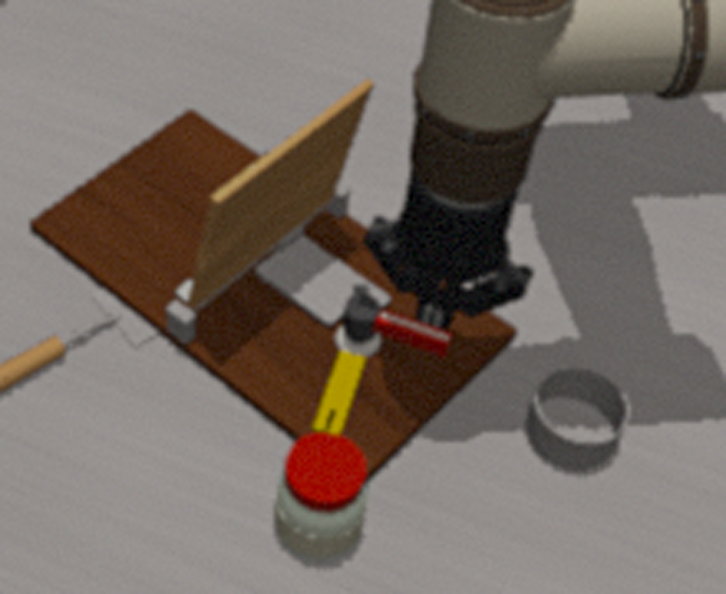

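The lever (now pointing to crop (448,345)) follows the finger with about 2 N. Continuing.

Emit:
jog_arm(rows=[[[0.32,-0.1,0],[0,0,3.4],0],[[0.33,-0.1,0],[0,0,3.3],0],[[0.32,-0.1,0],[0,0,3.4],0],[[0.32,-0.1,0],[0,0,3.3],0],[[0.33,-0.1,0],[0,0,3.4],0],[[0.32,-0.1,0],[0,0,3.3],0],[[0.33,-0.1,0],[0,0,3.3],0],[[0.32,-0.1,0],[0,0,3.4],0],[[0.32,-0.1,0],[0,0,3.3],0]])

```text
clock: 6.45
position: [584.5, 126.8, 36.0]
ee_rot: [0.963, -0.268, -0.001, 0.001]
contact_force: [-3.1, 0.3, 2.6]
gripper_width: 0.1
```

Emit:
jog_arm(rows=[[[0.32,-0.1,0],[0,0,3.4],0],[[0.33,-0.1,0],[0,0,3.3],0],[[0.32,-0.1,0],[0,0,3.4],0],[[0.32,-0.1,0],[0,0,3.3],0],[[0.33,-0.1,0],[0,0,3.4],0],[[0.32,-0.1,0],[0,0,3.3],0],[[0.33,-0.1,0],[0,0,3.3],0],[[0,0,0],[0,0,0],0]])

```text
clock: 7.45
position: [606.7, 117.5, 36.0]
ee_rot: [0.889, -0.457, -0.001, 0.0]
contact_force: [-1.5, 0.4, -0.2]
gripper_width: 0.0
```

Run:
```python
from h import *
s=arm.read_state();print(s["position"],yaw(),s["contact_force"],s["wrist_torque"])
d=np.array(s["position"][:2])-NUT;print(np.linalg.norm(d),np.arctan2(d[1],d[0]))
for n,x in(("scene",200),("top",100)):
  im=snap(n,n[0]+"4")
  cv2.imwrite(f"pics/{n[0]}4c.png",cv2.resize(cv2.cvtColor(im,4)[160:260,x+60:x+180],None,fx=6,fy=6,interpolation=2))
```

```text
[606.6679756  117.47276315  35.99988012] -0.9495372516637907 [-1.48019374  0.44760985 -0.19426837] [ 0.22473299  0.61099406 -0.01837757]
57.98263122625738 0.9384932434780529
```

View pics/s4c.png

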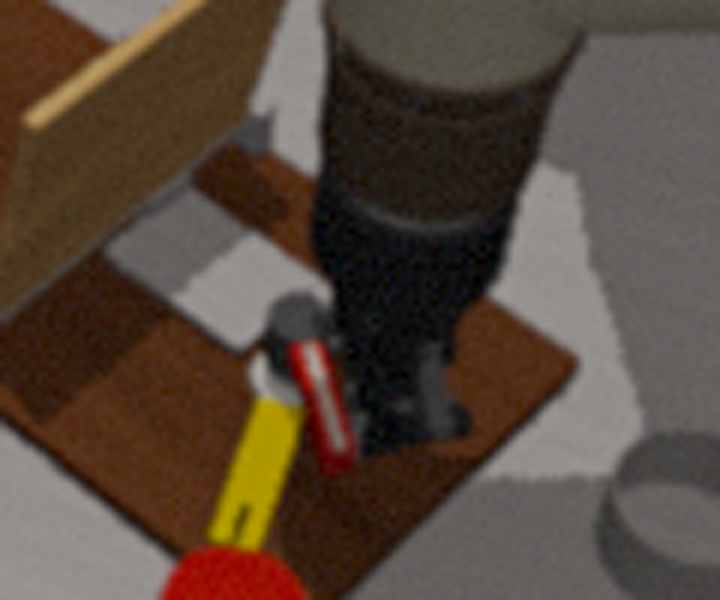

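View pics/t4c.png

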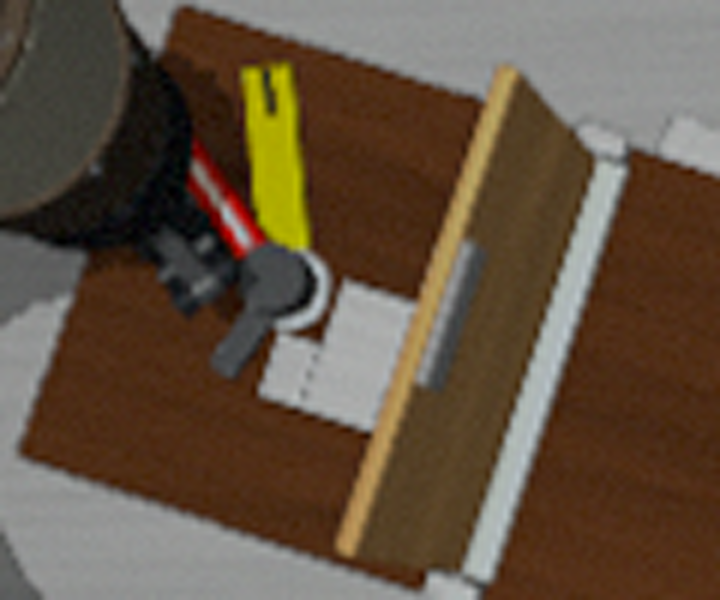

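```bash
cat >> h.py <<'E'
def ang(n,a,b,z,f=6,o=None):
    o=o or ((260,160) if n=="scene" else (160,160))
    A,B=[back(n,(p[0]/f+o[0],p[1]/f+o[1]),z)[:2] for p in(a,b)]
    d=B-A;e=B-NUT;return np.round([np.arctan2(d[1],d[0]),np.linalg.norm(d),np.arctan2(e[1],e[0]),np.linalg.norm(e)],3)
E
python3 - <<'E'
from h import *
print("line scene",ang("scene",(310,345),(341,452),56))
print("line top",ang("top",(249,243),(194,164),56))
print("ptr scene",ang("scene",(278,402),(240,518),17))
print("ptr top",ang("top",(283,242),(269,92),17))
E
```

```text
line scene [ 0.574 55.214  0.626 74.48 ]
line top [ 0.593 38.767  0.6   55.68 ]
ptr scene [ 0.101 62.978  0.136 82.512]
ptr top [ 0.085 63.068  0.098 82.231]
```

Lever line at about 0.59 rad, mark at about 0.10 rad. Another 0.41 rad, then measure again.

Emit:
jog_arm(rows=[[[0.32,-0.1,0],[0,0,3.4],0],[[0.33,-0.1,0],[0,0,3.3],0],[[0.32,-0.1,0],[0,0,3.4],0],[[0.32,-0.1,0],[0,0,3.3],0],[[0.33,-0.1,0],[0,0,3.4],0],[[0.32,-0.1,0],[0,0,3.3],0],[[0.33,-0.1,0],[0,0,3.3],0],[[0,0,0],[0,0,0],0]])

```text
clock: 8.55
position: [623.2, 100.4, 36.3]
ee_rot: [0.778, -0.628, 0.0, -0.0]
contact_force: [-1.8, 0.4, 0.0]
gripper_width: -0.3
```

Run:
```python
from h import *
s=arm.read_state();print(s["position"],yaw(),s["contact_force"],s["wrist_torque"])
d=np.array(s["position"][:2])-NUT;print(np.linalg.norm(d),np.arctan2(d[1],d[0]))
for n,x in(("scene",200),("top",100)):
  im=snap(n,n[0]+"5")
  cv2.imwrite(f"pics/{n[0]}5c.png",cv2.resize(cv2.cvtColor(im,4)[160:260,x+60:x+180],None,fx=6,fy=6,interpolation=2))
```

```text
[623.2365013  100.42909325  36.29843192] -1.3573443747347655 [-1.80508155  0.38594017  0.04805761] [0.37520247 0.41595625 0.04081538]
58.89116104615557 0.5291666914421554
```

View pics/s5c.png

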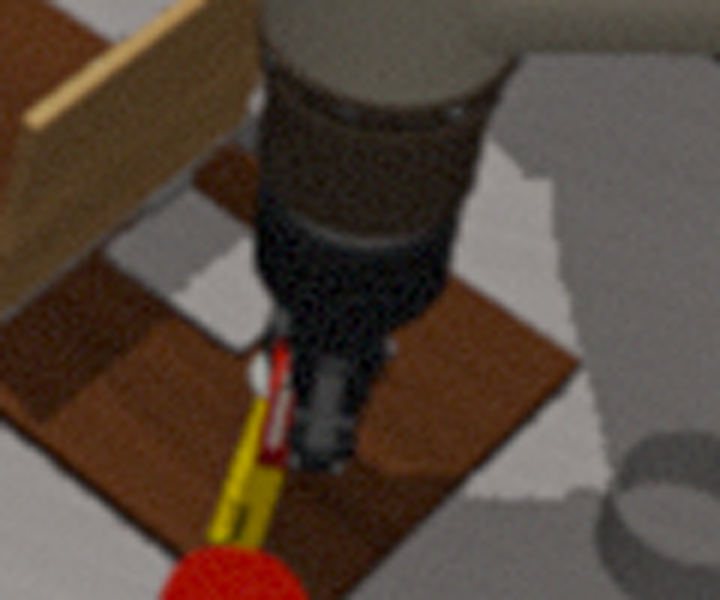

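View pics/t5c.png

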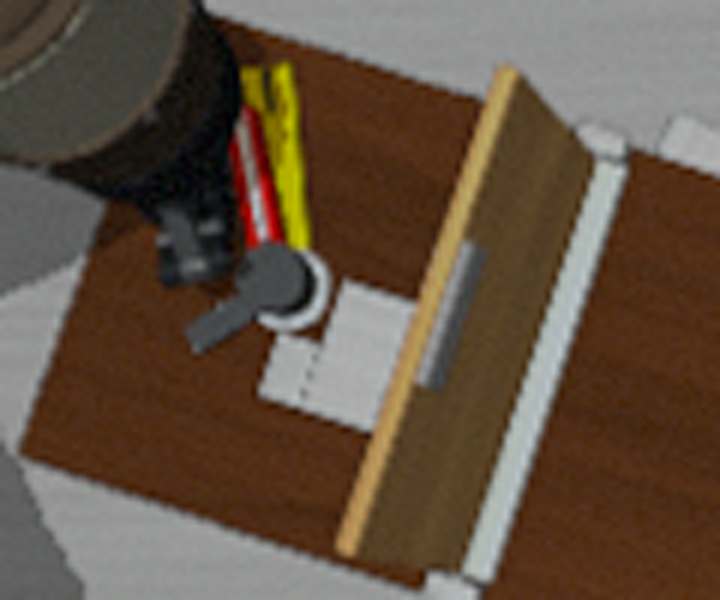

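Run:
```python
from h import *
import re
# red-bar/white-line fit in raw top picture
def whitefit(f,n,box,z):
    im=cv2.imread(f"pics/{f}.png").astype(float);b,g,r=im[...,0],im[...,1],im[...,2]
    x0,y0,x1,y1=box
    red=np.zeros(r.shape,bool);red[y0:y1,x0:x1]=((r>90)&(r>2.0*g)&(r>2*b)&(abs(g-b)<30))[y0:y1,x0:x1]
    # per-row centroid of weighted brightness of g,b near red (white line)
    pts=[]
    for y in range(y0,y1):
        c=np.where(red[y])[0]
        if len(c)>=2:
            xs=np.arange(c[0],c[-1]+1);w=np.clip(b[y,xs]-40,0,None);w[w<15]=0
            if w.sum()>20: pts.append((round((xs*w).sum()/w.sum(),2),y,c[0],c[-1],int(w.max())))
    return pts
for q in whitefit("t5","top",(195,172,210,202),57):print(*q)
print()
for q in whitefit("s5","scene",(298,212,314,240),57):print(*q)
print("line top",ang("top",(267,240),(245,120),57))
```

```text
200.36 183 199 202 75
200.4 184 199 202 74
200.46 185 198 203 60
200.88 186 199 203 60
201.13 187 199 203 78
201.33 188 199 203 78
201.4 189 199 204 72
201.49 190 199 205 62
202.03 191 200 205 108
202.12 192 200 205 145
202.19 193 200 205 143
202.41 194 200 205 136
202.53 195 200 205 137
202.75 196 201 206 112
203.1 197 201 206 126
203.21 198 201 206 146
203.38 199 201 206 110
203.45 200 201 206 35

305.0 234 304 306 23
line top [ 0.173 48.877  0.172 63.741]
```

Run:
```python
from h import *
P_=np.array([200.36,183,200.4,184,200.46,185,200.88,186,201.13,187,201.33,188,201.4,189,201.49,190,202.03,191,202.12,192,202.19,193,202.41,194,202.53,195,202.75,196,203.1,197,203.21,198,203.38,199]).reshape(-1,2)
k=np.polyfit(P_[:,1],P_[:,0],1);A=back("top",(np.polyval(k,199),199),57);B=back("top",(np.polyval(k,176),176),57)
d=(B-A)[:2];print("line",np.arctan2(d[1],d[0]));
n=np.array([-d[1],d[0]])/np.linalg.norm(d);print("line offset from NUT",(A[:2]-NUT)@n)
# pointer: yellow edges/centre in top0
im=cv2.imread("pics/top0.png").astype(float);b,g,r=im[...,0],im[...,1],im[...,2]
Y=(r>110)&(g>90)&(b<70)
pts=[]
for y in range(165,202):
    xs=np.arange(192,222);w=np.clip(np.minimum(r,g)[y,xs]-b[y,xs]-30,0,None)
    if w.sum()>300: pts.append(((xs*w).sum()/w.sum(),y))
pts=np.array(pts);pts=pts[(pts[:,1]>178)&(pts[:,1]<199)];k=np.polyfit(pts[:,1],pts[:,0],1)
A=back("top",(np.polyval(k,199),199),17);B=back("top",(np.polyval(k,172),172),17);d=(B-A)[:2];print(len(pts),"ptr",np.arctan2(d[1],d[0]),"offset",(A[:2]-NUT)@np.array([-d[1],d[0]])/np.linalg.norm(d))
# dark mark centroid
for y in range(168,180):
    print(y,[int(v) for v in np.minimum(r,g)[y,198:212]])
```

```text
line 0.1859975991673503
line offset from NUT 1.8038465961103736
20 ptr 0.08987954905092067 offset 1.7263649067702271
168 [42, 39, 44, 43, 43, 35, 41, 39, 41, 44, 40, 44, 40, 37]
169 [36, 40, 41, 39, 45, 38, 40, 41, 35, 39, 38, 45, 42, 43]
170 [41, 41, 37, 36, 35, 47, 58, 68, 69, 87, 62, 37, 42, 44]
171 [41, 41, 85, 110, 117, 85, 60, 120, 131, 145, 90, 35, 44, 45]
172 [42, 37, 118, 161, 170, 114, 36, 141, 164, 167, 98, 35, 41, 41]
173 [38, 37, 103, 151, 164, 121, 45, 139, 165, 166, 105, 45, 36, 42]
174 [41, 36, 85, 148, 165, 130, 55, 111, 157, 165, 119, 55, 42, 43]
175 [40, 37, 70, 148, 165, 143, 65, 62, 144, 165, 134, 70, 36, 41]
176 [39, 32, 56, 146, 161, 151, 82, 56, 149, 167, 148, 84, 34, 43]
177 [43, 35, 33, 141, 163, 164, 93, 39, 141, 163, 162, 95, 36, 40]
178 [37, 42, 35, 142, 163, 164, 97, 52, 144, 161, 171, 104, 37, 35]
179 [38, 40, 30, 143, 164, 164, 132, 118, 152, 160, 166, 95, 35, 43]
```

Line 0.186 rad, pointer 0.090 rad, so 0.096 rad is left. I'll go about 0.08, then check.

Emit:
jog_arm(rows=[[[0.16,-0.05,0],[0,0,1.6],0],[[0.16,-0.05,0],[0,0,1.6],0],[[0.13,-0.04,0],[0,0,1.3],0],[[0,0,0],[0,0,0],0]])

```text
clock: 9.15
position: [625.4, 96.0, 36.4]
ee_rot: [0.753, -0.658, 0.0, -0.0]
contact_force: [-1.0, 2.4, 0.1]
gripper_width: -0.0
```

```bash
cat >> h.py <<'E'
def lever(f,ylo=176,yhi=200):
    im=cv2.imread(f"pics/{f}.png").astype(float);b,g,r=im[...,0],im[...,1],im[...,2]
    red=(r>90)&(r>2*g)&(r>2*b);pts=[]
    for y in range(ylo,yhi):
        c=np.where(red[y,190:212])[0]+190
        if len(c)>=2:
            xs=np.arange(c[0],c[-1]+1);w=np.clip(b[y,xs]-40,0,None);w[w<15]=0
            if w.sum()>20: pts.append(((xs*w).sum()/w.sum(),y,c[0],c[-1],w.max()))
    p=np.array(pts);k=np.polyfit(p[:,1],p[:,0],1);res=p[:,0]-np.polyval(k,p[:,1])
    A=back("top",(np.polyval(k,199),199),57);B=back("top",(np.polyval(k,180),180),57);d=(B-A)[:2]
    print(p.round(1).tolist());print("rms",res.std(),"LINE",np.arctan2(d[1],d[0]),"off",(A[:2]-NUT)@np.array([-d[1],d[0]])/np.linalg.norm(d))
E
python3 - <<'E'
from h import *
s=arm.read_state();print(s["position"],yaw(),s["contact_force"])
im=snap("top","t6")
cv2.imwrite(f"pics/t6c.png",cv2.resize(cv2.cvtColor(im,4)[160:260,160:280],None,fx=6,fy=6,interpolation=2))
lever("t5");lever("t6")
E
```

```text
[625.41285049  95.96268841  36.37909623] -1.43752423926946 [-0.97556021  2.37247929  0.14452815]
[[200.4, 183.0, 199.0, 202.0, 75.0], [200.4, 184.0, 199.0, 202.0, 74.0], [200.5, 185.0, 198.0, 203.0, 60.0], [200.9, 186.0, 199.0, 203.0, 60.0], [201.1, 187.0, 199.0, 203.0, 78.0], [201.3, 188.0, 199.0, 203.0, 78.0], [201.4, 189.0, 199.0, 205.0, 72.0], [201.5, 190.0, 199.0, 205.0, 62.0], [202.0, 191.0, 200.0, 205.0, 108.0], [202.1, 192.0, 200.0, 205.0, 145.0], [202.2, 193.0, 200.0, 205.0, 143.0], [202.4, 194.0, 200.0, 205.0, 136.0], [202.5, 195.0, 200.0, 206.0, 137.0], [202.7, 196.0, 201.0, 206.0, 112.0], [203.1, 197.0, 201.0, 206.0, 126.0], [203.2, 198.0, 201.0, 206.0, 146.0], [203.4, 199.0, 201.0, 207.0, 110.0]]
rms 0.0971881194981771 LINE 0.18600168219505814 off 1.8030681290941102
[[202.3, 183.0, 201.0, 204.0, 76.0], [202.4, 184.0, 200.0, 204.0, 71.0], [202.4, 185.0, 200.0, 204.0, 74.0], [202.4, 186.0, 200.0, 205.0, 75.0], [202.5, 187.0, 200.0, 205.0, 62.0], [202.5, 188.0, 201.0, 205.0, 55.0], [202.9, 189.0, 201.0, 206.0, 63.0], [203.1, 190.0, 201.0, 206.0, 67.0], [203.3, 191.0, 201.0, 206.0, 110.0], [203.4, 192.0, 201.0, 206.0, 140.0], [203.4, 193.0, 201.0, 206.0, 141.0], [203.4, 194.0, 201.0, 206.0, 138.0], [203.5, 195.0, 201.0, 207.0, 134.0], [203.5, 196.0, 201.0, 207.0, 139.0], [203.7, 197.0, 201.0, 207.0, 117.0], [203.9, 198.0, 201.0, 207.0, 115.0], [204.1, 199.0, 202.0, 207.0, 89.0]]
rms 0.11918902823771338 LINE 0.10561593048860607 off 1.8182004788660169
```

View pics/t6c.png

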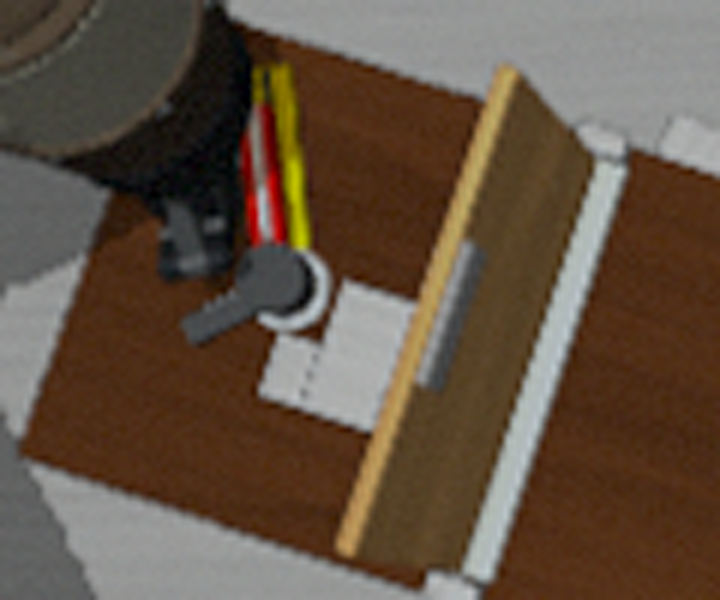

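Line 0.106 against 0.090. A final nudge of about 0.8 mm, then back off and check unobstructed.

Emit:
jog_arm(rows=[[[0.08,-0.02,0],[0,0,0.8],0],[[0,0,0],[0,0,0],0],[[-0.8,0,0],[0,0,0],0],[[-1.5,0,0],[0,0,0],0],[[-1.5,0,-1.0],[0,0,0],0],[[-2.0,0,-3.0],[0,0,0],0],[[-3.0,0,-5.0],[0,0,0],0],[[-4.0,0,-5.0],[0,0,0],0],[[-3.0,0,-5.0],[0,0,0],0],[[-2.0,0,-2.0],[0,0,0],0]])

```text
clock: 10.45
position: [605.0, 274.1, 250.5]
ee_rot: [0.749, -0.663, 0.001, -0.004]
contact_force: [0.3, 0.1, 0.8]
gripper_width: 0.2
```

Run:
```python
from h import *
s=arm.read_state();print(s["position"],yaw(),s["contact_force"])
im=snap("top","t7")
cv2.imwrite(f"pics/t7c.png",cv2.resize(cv2.cvtColor(im,4)[160:260,160:280],None,fx=6,fy=6,interpolation=2))
im=snap("scene","s7")
cv2.imwrite(f"pics/s7c.png",cv2.resize(cv2.cvtColor(im,4)[160:260,260:380],None,fx=6,fy=6,interpolation=2))
lever("t7")
```

```text
[605.01379143 274.1481048  250.52517598] -1.4487136383695707 [0.32262052 0.11540774 0.84333167]
[[202.3, 177.0, 200.0, 204.0, 82.0], [202.1, 178.0, 200.0, 205.0, 140.0], [202.1, 179.0, 200.0, 205.0, 132.0], [202.2, 180.0, 200.0, 205.0, 128.0], [202.4, 181.0, 200.0, 205.0, 128.0], [202.4, 182.0, 200.0, 205.0, 128.0], [202.4, 183.0, 200.0, 205.0, 127.0], [202.4, 184.0, 200.0, 206.0, 127.0], [202.6, 185.0, 200.0, 205.0, 108.0], [202.8, 186.0, 200.0, 205.0, 108.0], [202.9, 187.0, 200.0, 206.0, 106.0], [203.1, 188.0, 201.0, 206.0, 117.0], [203.1, 189.0, 201.0, 206.0, 132.0], [203.2, 190.0, 201.0, 206.0, 133.0], [203.4, 191.0, 201.0, 206.0, 126.0], [203.4, 192.0, 201.0, 206.0, 129.0], [203.4, 193.0, 201.0, 206.0, 128.0], [203.4, 194.0, 201.0, 207.0, 128.0], [203.4, 195.0, 201.0, 207.0, 112.0], [203.7, 196.0, 201.0, 207.0, 93.0], [203.8, 197.0, 201.0, 207.0, 112.0], [204.0, 198.0, 202.0, 207.0, 125.0], [204.1, 199.0, 202.0, 207.0, 105.0]]
rms 0.10734998624231461 LINE 0.08310452381866835 off 2.2456560478510523
```

View pics/t7c.png

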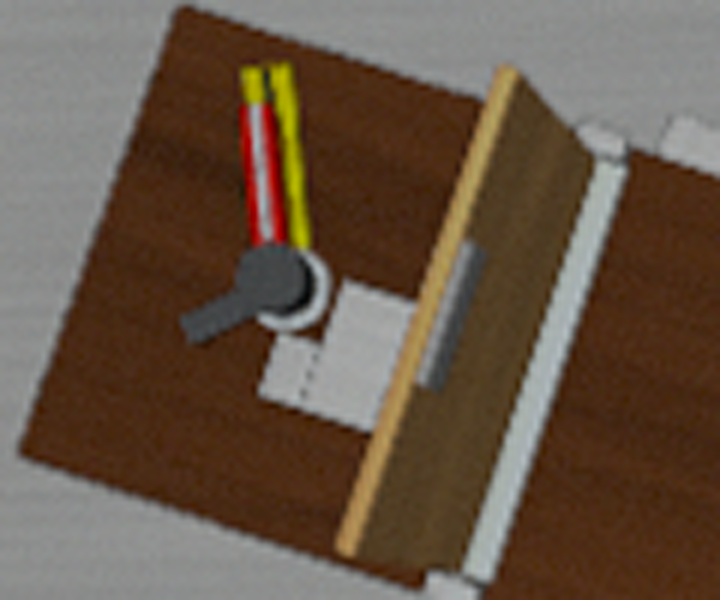

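View pics/s7c.png

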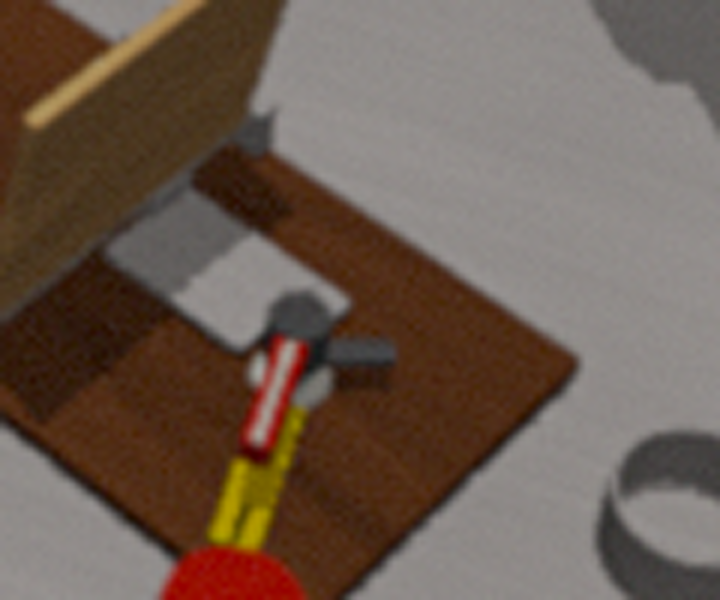

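Unobstructed: line about 0.083–0.088 rad and pointer about 0.089 rad, so aligned within 0.4°; the tongue (crop (205,315)) is clear of the foot. Now the board.

Run:
```python
from h import *
th=-0.3477;Q=np.array([[np.cos(th),-np.sin(th)],[np.sin(th),np.cos(th)]]);o=np.array([536.7,-26.5])
w=lambda x,y:Q@np.array([x,y])+o
yw=-1.919
plan([(*w(60,90),230,yw,7),(*w(60,75),145,yw,4),(*w(60,-25),145,yw,14)])
```

```text
[[[3.39, 0.15, 0.28], [0, 0, 3.9], 0], [[3.39, -0.08, 0.28], [0, 0, 3.9], 0], [[3.38, -0.31, 0.27], [0, 0, 3.8], 0], [[3.35, -0.53, 0.28], [0, 0, 3.9], 0], [[3.31, -0.76, 0.27], [0, 0, 3.8], 0], [[3.25, -0.98, 0.28], [0, 0, 3.9], 0], [[3.18, -1.2, 0.27], [0, 0, 3.8], 0], [[0.37, 0.0, 2.13], [0, 0, 0.0], 0], [[0.38, 0.0, 2.12], [0, 0, 0.0], 0], [[0.37, 0.0, 2.13], [0, 0, 0.0], 0]]
[[[0.38, 0.0, 2.12], [0, 0, 0.0], 0], [[0.71, 0.0, 0.0], [0, 0, 0.0], 0], [[0.71, 0.0, 0.0], [0, 0, 0.0], 0], [[0.71, 0.0, 0.0], [0, 0, 0.0], 0], [[0.72, 0.0, 0.0], [0, 0, 0.0], 0], [[0.71, 0.0, 0.0], [0, 0, 0.0], 0], [[0.72, 0.0, 0.0], [0, 0, 0.0], 0], [[0.71, 0.0, 0.0], [0, 0, 0.0], 0], [[0.72, 0.0, 0.0], [0, 0, 0.0], 0], [[0.71, 0.0, 0.0], [0, 0, 0.0], 0]]
[[[0.72, 0.0, 0.0], [0, 0, 0.0], 0], [[0.71, 0.0, 0.0], [0, 0, 0.0], 0], [[0.72, 0.0, 0.0], [0, 0, 0.0], 0], [[0.71, 0.0, 0.0], [0, 0, 0.0], 0], [[0.72, -0.01, 0.0], [0, 0, 0.0], 0]]
end [584.6 -70.5 145. ] -1.919
```

Emit:
jog_arm(rows=[[[3.4,0.15,0.3],[0,0,3.9],0],[[3.4,-0.1,0.3],[0,0,3.9],0],[[3.4,-0.3,0.3],[0,0,3.8],0],[[3.3,-0.5,0.3],[0,0,3.9],0],[[3.3,-0.8,0.3],[0,0,3.8],0],[[3.2,-1.0,0.3],[0,0,3.9],0],[[3.2,-1.2,0.3],[0,0,3.8],0],[[0,0,0],[0,0,0],0]])

```text
clock: 11.55
position: [621.8, 32.1, 222.8]
ee_rot: [-0.571, 0.821, 0.001, -0.001]
contact_force: [-0.8, -0.2, -0.3]
gripper_width: -0.0
```

```bash
cat >> h.py <<'E'
th=-0.3477;Q=np.array([[np.cos(th),-np.sin(th)],[np.sin(th),np.cos(th)]]);o=np.array([536.7,-26.5])
def stand(): 
    s=arm.read_state();print("stand xy",(Q.T@(np.array(s["position"][:2])-o)).round(1),"z",round(s["position"][2],1),"yaw",round(yaw(),3),"F",np.round(s["contact_force"],1),s["clock"])
E
python3 -c "
from h import *
stand();snap('scene','s8')"
```

```text
stand xy [60.  84.1] z 222.8 yaw -1.926 F [-0.8 -0.2 -0.3] 11.55
```

View pics/s8.png

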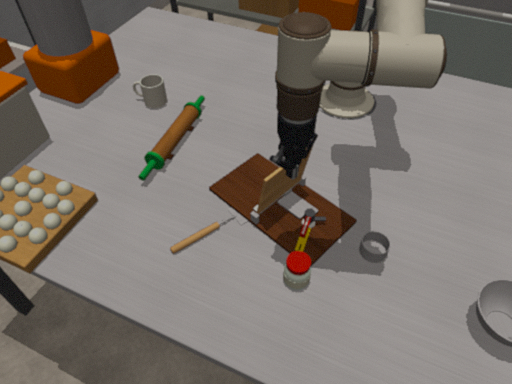

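The gripper is at stand (60, 84), above and on the nut side of the board (tip about pixel (290,165)). Lowering, then pushing.

Emit:
jog_arm(rows=[[[0.2,0,2.0],[0,0,0],0],[[0.2,0,2.0],[0,0,0],0],[[0.2,0,2.0],[0,0,0],0],[[0.2,0,1.8],[0,0,0],0],[[0.6,0,0],[0,0,0],0],[[0.7,0,0],[0,0,0],0],[[0.7,0,0],[0,0,0],0],[[0.7,0,0],[0,0,0],0],[[0.7,0,0],[0,0,0],0]])

```text
clock: 12.72
position: [608.3, -5.4, 146.6]
ee_rot: [-0.572, 0.82, -0.0, 0.0]
contact_force: [-0.1, 0.1, -0.8]
gripper_width: 0.1
```

```bash
python3 -c "
from h import *
stand();im=snap('scene','s9');snap('top','t9')"
```

```text
stand xy [60.1 44.2] z 146.6 yaw -1.923 F [-0.1  0.1 -0.8] 12.725
```

View pics/s9.png

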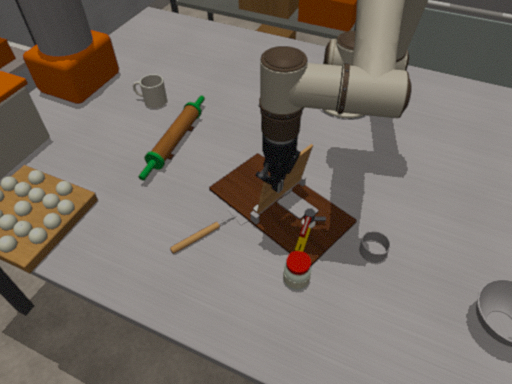

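Fingertips are in front of the board's back at pixel (275,185), no contact yet. Pushing.

Emit:
jog_arm(rows=[[[0.7,0,0],[0,0,0],0],[[0.7,0,0],[0,0,0],0],[[0.7,0,0],[0,0,0],0],[[0.7,0,0],[0,0,0],0],[[0.7,0,0],[0,0,0],0],[[0.7,0,0],[0,0,0],0],[[0.7,0,0],[0,0,0],0],[[0.7,0,0],[0,0,0],0]])

```text
clock: 13.82
position: [588.4, -57.9, 145.4]
ee_rot: [-0.572, 0.82, 0.0, -0.001]
contact_force: [0.2, 0.5, -0.5]
gripper_width: -0.1
```

```bash
python3 -c "
from h import *
stand();im=snap('scene','s10')"
```

```text
stand xy [ 59.3 -12. ] z 145.4 yaw -1.923 F [ 0.2  0.5 -0.5] 13.825
```

View pics/s10.png

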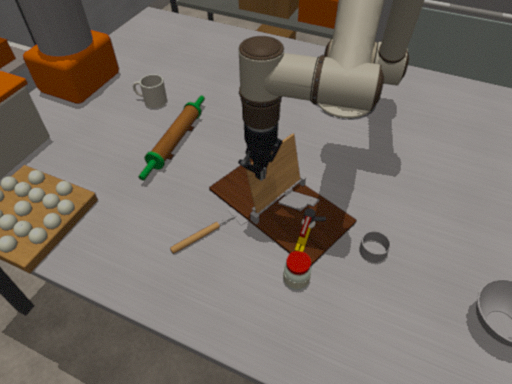

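The board is past upright, leaning away (top edge about (270,160)), and following. A little more, then up and back.

Emit:
jog_arm(rows=[[[0.8,0,0],[0,0,0],0],[[0.8,0,0],[0,0,0],0],[[0,0,0],[0,0,0],0],[[-0.5,0,-1.5],[0,0,0],0],[[-1.0,0,-3.0],[0,0,0],0],[[-3.0,0,-4.0],[0,0,0],0],[[-4.0,0,-3.0],[0,0,0],0],[[-4.0,0,0],[0,0,0],0],[[-4.0,0,0],[0,0,0],0],[[-4.0,0,0],[0,0,0],0]])

```text
clock: 15.12
position: [654.7, 121.9, 262.7]
ee_rot: [-0.573, 0.82, -0.0, 0.001]
contact_force: [-0.0, 0.1, 0.1]
gripper_width: -0.1
```

Emit:
jog_arm(rows=[[[-4.0,0,0],[0,0,0],0],[[-4.0,0,0],[0,0,0],0],[[-4.0,0,0],[0,0,0],0],[[-3.0,0,0],[0,0,0],0],[[0,0,0],[0,0,0],0],[[0,0,0],[0,0,0],0],[[0,0,0],[0,0,0],0],[[0,0,0],[0,0,0],0],[[0,0,0],[0,0,0],0],[[0,0,0],[0,0,0],0]])

```text
clock: 16.38
position: [705.8, 260.6, 261.2]
ee_rot: [-0.572, 0.82, 0.0, 0.0]
contact_force: [-1.1, -0.2, -0.1]
gripper_width: -0.5
```

Emit:
jog_arm(rows=[[[0,0,0],[0,0,0],0],[[0,0,0],[0,0,0],0],[[0,0,0],[0,0,0],0],[[0,0,0],[0,0,0],0],[[0,0,0],[0,0,0],0],[[0,0,0],[0,0,0],0]])

```text
clock: 17.12
position: [705.8, 260.9, 261.1]
ee_rot: [-0.573, 0.82, 0.0, 0.0]
contact_force: [-0.3, -0.2, 0.1]
gripper_width: -0.1
```

```bash
python3 -c "
from h import *
stand();im=snap('scene','s11');im=snap('top','t11');lever('t11')
cv2.imwrite('pics/t11c.png',cv2.resize(cv2.cvtColor(im,4)[120:300,100:340],None,fx=3.3,fy=3.3,interpolation=2))"
```

```text
stand xy [ 61.1 327.8] z 261.1 yaw -1.922 F [-0.3 -0.2  0.1] 17.125
[[202.3, 177.0, 200.0, 204.0, 83.0], [202.1, 178.0, 200.0, 205.0, 133.0], [202.1, 179.0, 200.0, 205.0, 131.0], [202.2, 180.0, 200.0, 205.0, 128.0], [202.4, 181.0, 200.0, 205.0, 125.0], [202.4, 182.0, 200.0, 205.0, 125.0], [202.4, 183.0, 200.0, 205.0, 122.0], [202.4, 184.0, 200.0, 206.0, 121.0], [202.6, 185.0, 200.0, 205.0, 108.0], [202.8, 186.0, 200.0, 205.0, 104.0], [202.9, 187.0, 200.0, 206.0, 105.0], [203.1, 188.0, 201.0, 206.0, 112.0], [203.1, 189.0, 201.0, 206.0, 130.0], [203.2, 190.0, 201.0, 206.0, 125.0], [203.4, 191.0, 201.0, 206.0, 123.0], [203.4, 192.0, 201.0, 206.0, 125.0], [203.4, 193.0, 201.0, 206.0, 124.0], [203.4, 194.0, 201.0, 206.0, 123.0], [203.4, 195.0, 201.0, 207.0, 107.0], [203.7, 196.0, 201.0, 206.0, 88.0], [203.8, 197.0, 201.0, 206.0, 106.0], [204.0, 198.0, 202.0, 207.0, 123.0], [204.1, 199.0, 202.0, 207.0, 99.0]]
rms 0.10357259112749259 LINE 0.08370015508711698 off 2.2270546527522685
```

View pics/s11.png

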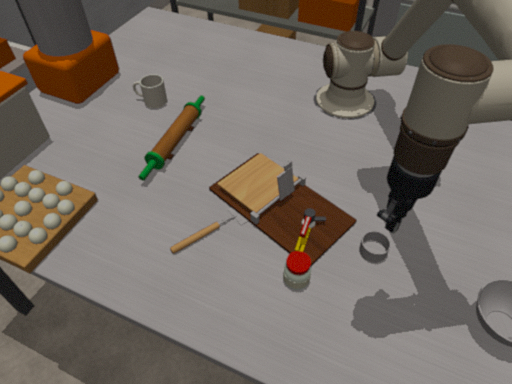

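View pics/t11c.png

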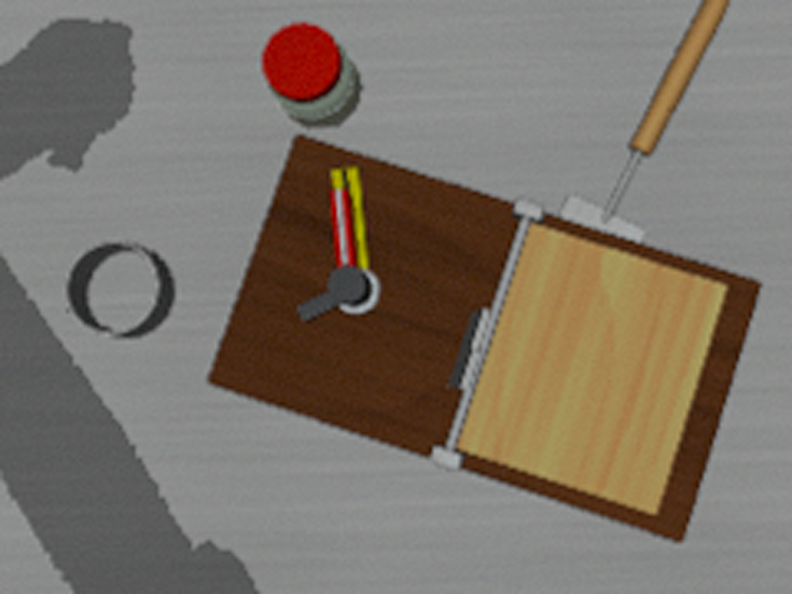

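The board lies on the base (top edge at crop (727,285)–(660,515)), foot upright, lever on the mark, bystanders unmoved. A quick check that it is fully down and still, then hand in.

```bash
python3 -c "
from h import *
for z in (35,45):
  for p in((727,285),(660,515)): print(z,(Q.T@(back('top',c2p(p),z)[:2]-o)).round(1))
a=cv2.imread('pics/t11.png').astype(int);snap('top','t12');b=cv2.imread('pics/t12.png').astype(int)
print('motion',abs(a-b)[155:290,160:335].max())
c=cv2.imread('pics/top0.png').astype(int)
for n,(x0,y0,x1,y1) in dict(jar=(175,120,212,160),cut=(118,190,155,225),spat=(285,110,330,190),pin=(395,170,445,355)).items(): print(n,abs(b-c)[y0:y1,x0:x1].mean().round(1),abs(b-c)[y0:y1,x0:x1].max())
"
```

```text
35 [  87.1 -153.5]
35 [ -83.8 -156.8]
45 [  85.6 -152.6]
45 [ -83.3 -155.8]
motion 25
jar 2.2 20
cut 1.9 53
spat 1.7 12
pin 2.1 20
```

```bash
python3 -c "
from h import *
print(arm.job_done())"
```

```text
the job is handed in; nothing more can be done
None
```

I turned the clamp nut's lever clockwise by about 1.87 rad, with the shut fingertips on its flank at about 2–3 N. I then backed off and pushed the board at stand x = +60 until it passed its tipping point and dropped. I handed the job in at about 17 s, with the arm parked clear.

**Nut:** in the last picture the white line is at about 0.084 rad and the pointer at about 0.090 rad, so they agree within about 0.4°. The line's angle did not change when the board fell.

**Board:** its top edge measured 153–157 mm from the hinge, against 154 expected, and its steel foot stands upright. Two pictures in a row showed it not moving. From above, that distance can't rule out a few degrees short of flat, but the side view also shows it lying down.

**Bystanders:** the jar, cutter, spatula and rolling pin look the same as in the first picture. The cutter area differed most, in a few pixels, which I take to be the arm's shadow.

**Disagreement:** before I corrected for it, the two cameras disagreed by about 0.04 rad on absolute angles. I therefore lined the nut up using the line and pointer directions in the top camera alone. The side camera's view after backing off also shows the line running along the pointer to the mark.

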